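# Clamp the bundling cradle and crown a three-roller pack

### The job

Make up a pack of three wide rollers in the bundling cradle: with the cam lever still up, slide the loose fence in until the two rollers on the plate are snug against each other and both fences, then flip the lever all the way down to lock the fence there. Then take the third wide roller from its sloping rest and set it down, without dropping it, in the groove on top of the two, its ends in line with theirs to within about 10 mm; leave the slimmer roller and everything else on the bench where they are.

Things in the scene. Friction and masses are not known exactly. Their poses are not given: they have to be found in the camera images.
- cradle: bundling cradle fixed to the bench: plywood plate 12 mm thick. Origin on the bench under the middle of the roller bed, z up; the plate spans x -80..80, y -75..195 mm. Fixed aluminium fence at the -y side: 140 mm long (x), 12 mm thick, top 48 mm above the bench, inner face at y = -48 mm. A like fence slides along y at the +y side. Rollers lie along x between the fences.
- carriage (a joint): position (m) of the sliding fence along the cradle's y: 0 when two 48 mm rollers just fit between the fences (its outer face then at y = 60 mm), growing as it opens towards +y, up to 0.06; stop at -0.006. Slides with about 1 N of friction while the lever is up; with the lever fully down the cam grips the rail and holds it.
- fence_push (a point): top edge of the sliding fence's OUTER face (away from the rollers), 30 mm towards -x from the fence's middle, 48 mm above the bench. The face is plain, upright, looks to the cradle's +y; push it here with closed fingertips. Below, a flat foot (top 27 mm above the bench) runs 52 mm outwards and moves with the fence. Fence 140 mm long, 12 mm thick.
- handle (a joint): angle (rad) of the cam lever on the sliding fence: 0 upright (free), growing as it tips towards the cradle's -x, 1.45 at its stop: nearly level, lying along the fence (locked). The cam grips the rail over the last 0.25 rad. Pressed at its end it takes 1 to 2 N at first and about 8 N over the last part; it stays where it is left.
- lever_pivot (a point): centre of the lever's pivot, whose axis runs along the cradle's y; 42 mm above the bench, at the cradle's x = 45 mm, 33 mm outward (+y) of the sliding fence's outer face, between two dark steel cheeks that reach 48 mm above the bench.
- lever_end (a point): free end of the lever, on its centre line, 88 mm from the pivot. The last 32 mm are a round black grip 16 mm in diameter; below that a flat steel bar 8 mm thick (in the swing plane) and 12 mm wide (along the cradle's y).
- roller_left: steel conveyor roller, a smooth cylinder 48 mm in diameter and 120 mm long, about 0.35 kg, black bearing caps on its ends; origin at its centre, x along its axis (y and z turn as it rolls). Lies in the cradle on the sliding-fence side.
- roller_right: steel conveyor roller, a smooth cylinder 48 mm in diameter and 120 mm long, about 0.35 kg, black bearing caps on its ends; origin at its centre, x along its axis (y and z turn as it rolls). Lies in the cradle on the fixed-fence side. In the snug pack the lower two centres are 36 mm above the bench, the third 41.6 mm above them.
- roller_third: steel conveyor roller, a smooth cylinder 48 mm in diameter and 120 mm long, about 0.35 kg, black bearing caps on its ends; origin at its centre, x along its axis (y and z turn as it rolls). The third wide roller, on its sloping rest: axis 35 degrees from level, x up the slope, centre 90 mm above the bench; held only by two rods under it and a low lip at its lower end.
- rest_wide: fixed wooden rest, 150 x 70 mm foot, of the third wide roller: origin on the bench below the roller's centre; x points the way its slope rises. Slope 35 degrees. Its rods and board lie more than 20 mm below the roller's axis, so both flanks of the roller are free. It may stand on either side of the other rest.
- rest_slim: a like rest (35 degree slope, x the way it rises, origin on the bench below its roller's centre) that carries the slim roller; leave it.
- roller_slim: slim roller, 34 mm in diameter, 120 mm long, on its own sloping rest, centre 90 mm above the bench, x along its axis up the slope; not for this pack, leave it.
- spanner: bystander: steel spanner lying on the bench; leave it.
- collar: bystander: steel collar, 42 mm across and 16 mm high, flat on the bench; leave it.
- grease: bystander: can 60 mm across, 75 mm high; leave it.
- driver: bystander: screwdriver lying on the bench; leave it.
- spray: bystander: bottle 52 mm across, 150 mm high, near the right edge; leave it.
- tub: bystander: white bowl 70 mm across, 50 mm high; leave it.
There are look-alikes about, which are no part of the job. Leave any pink look-alike of the roller_third alone. Leave any red look-alike of the roller_left alone.

How it is judged:
On the way, in this order (a step that is already met when the one before it is completed fails the run):
1. with the lever still up (below 0.6 rad), the sliding fence is home against the two rollers (joint below 3 mm) (value of joint carriage below 0.003 m and value of joint handle below 0.6 rad), for 0.2 s.
2. the lever is flipped fully down (over 1.30 rad) with the fence still home (value of joint carriage below 0.003 m and value of joint handle above 1.3 rad), for 0.2 s.
3. the third wide roller lies in the groove on top of the two (distance between roller_third and roller_left below 0.052 m and distance between roller_third and roller_right below 0.052 m and z of roller_third in the frame of cradle between 0.072 and 0.083 m and x of roller_third in the frame of roller_left between -0.015 and 0.015 m and x of roller_third in the frame of roller_right between -0.015 and 0.015 m and angle between the x axis of roller_third and the x axis of cradle, either way round below 0.12 rad), for 0.2 s.
At the end, for the whole second after the job is handed in: Fence home (joint below 3 mm), lever down (over 1.30 rad); the third wide roller lies in the groove: centre within 52 mm of both others' and 72 to 83 mm above the cradle's underside, ends within 15 mm of theirs, axis within 0.12 rad of the cradle's x; all three rollers still (all of step 2 and all of step 3 and linear speed of each of roller_third, roller_left, roller_right below 0.01 m/s); the robot touches nothing.
It fails at once if the third roller is dropped: moving at over 0.5 m/s with no finger touching it (linear speed of roller_third above 0.5 m/s and contact force between the fingers and roller_third below 0.1 N).
It fails at once if the slim roller is moved by more than 20 mm (distance of roller_slim from where it was at the start of the episode above 0.02 m).
It fails at once if a bystander is moved by more than 30 mm (distance of any of spanner, collar, grease, driver, spray, tub from where it was at the start of the episode above 0.03 m).
It also fails if it takes over 61 s, if anything falls off the work surface, if the arm or the gripper's body presses on something with over 40 N, if the wrist force passes 120 N, or if a joint passes its speed limit or range.

### The arm

A 6-joint arm with a two-finger parallel gripper is mounted at the origin on the work surface. World frame = base frame: x ahead of the robot, y to its left, z up, the work surface at z = 0. Lengths are in m, angles in rad, forces in N, time in s.
With the tool pointing down it reaches from about 0.3 to 0.75 m from the base axis. Payload 8.5 kg.
Tool frame: the origin (TCP) lies at the very end of the fingers, on their centre line; the grasp point (between the pads) lies 19 mm behind it (ctrl.grasp_offset is the distance from the TCP to the grasp point, in m); z points along the fingers, y is the line along which they close (so a half turn about z gives the same grasp; the last joint's range is limited). The gripper opens to 85 mm and grips with 20 to 120 N. Pads are 22 mm wide; open, the fingers measure 114 mm over their backs; the gripper's body (76 mm by 85 mm) begins 54 mm behind the grasp point. The pads swing forward as they close: fully open they stand 13 mm farther back than shut.
Start: joints at [-1.494, 0.381, 1.297, -0, 1.464, -0.215], TCP at [0.158, -0.527, 0.231] pointing down, gripper open.
Joint ranges: [-3.11, 3.11], [-0.89, 2.33], [0.22, 2.48], [-1.42, 4.56], [0.17, 2.85], [-2.88, 2.88]. Speed limits (rad/s): [2.39, 2.39, 3.14, 3.14, 3.14, 3.14].

### API

Orientations are given as [roll, pitch, yaw] about the fixed x, y, z axes, in that order (R = Rz(yaw) Ry(pitch) Rx(roll)).
In Python, from rig import ctrl gives the robot as it stands.
- The arm moves only by the tool step_arm, never from a script. Its argument "increments" is text: rows parted by semicolons, each of 7 numbers parted by spaces: the turn, a rotation vector about the tool's x, y, z in degrees, then the shift along the tool's x, y, z in mm, then the closure, from 0 (fully open) to 1 (shut). In form: wx wy wz x y z hand; .... A call has 1 to 8 rows; each row shifts and turns the commanded pose from where the row before left it, along the tool's axes as they then stand; what a row does not reach is not made up. A row lasts 1/12 s, in which the tool goes at most 41.7 mm and 7.16 degrees, less where a joint would pass 70% of its speed; a pose out of reach is approached as far as the arm can. A call is refused whole if a number of a shift passes 41.7 or a number of a turn 7.16, either way. A call with a gripper value outside its range is refused whole. The fingers move at their own pace and stop on an object; the grip force is fixed at half the most. Time passes only in rows, so rows that do not move let the fingers close. It gives the time, the measured TCP pose, the force, the opening and the grip force at its end, in the units of the state.
- ctrl.observe(): the state, without advancing time (a new reading comes with each control period).
- ctrl.grab_frame(name): name is "scene" or "top" or "wrist"; returns a dict with "image" (400x640x3 uint8, red, green, blue), "range_z" (400x640 float32, m along the optical axis (not along the pixel's ray), 0 where there is no reading), "mtx" (3x3 intrinsics, pixels), "R" (3x3) and "t" (3): a world point X has camera coordinates R X + t; the wrist camera has in their place "hand_eye" (4x4, takes a point from camera to tool coordinates, whose origin is the TCP and whose axes are the flange's). Camera axes: x right, y down, z forward; pixel columns grow to the right and rows downward; lengths in m; the calibration is good to about 2 mm. A picture is of the moment at which its call begins: read the wrist's pose just before it.
- ctrl.close_job(): hands the job in; it is judged then, once.
The state is a dict: "clock": time; "joint_positions": joint angles; "dq": joint speeds; "joint_torque": joint torques, N m; "tool_pos": TCP position; "tcp_rot": TCP orientation; "wrist_force": force on the tool from outside, world axes, zero at the start; "wrist_torque": the same for the moment, N m; "opening": opening from 0.0 (shut) to 1.0 (fully open); "grip_force": force on a finger pad.
Only numpy, scipy, OpenCV 4.12 (cv2) and the standard library are available. Lean on these libraries where they do the work, as an engineer would, in place of code of your own. Each camera call takes 0.05 s, during which the arm holds its last target. There are 200 camera calls.

## Working session

There is one attempt and no reset: what is moved stays moved. The work goes in short steps, Python scripts to look and compute and a tool call to move; the robot and the scene stay as the last step left them, time stands still between calls to the robot, and variables do not carry over. Pictures are saved under pics/ and viewed, at most 10 in all, crops included, and the job is handed in when it is done.

Besides the shell and the picture viewer there is one more tool, called as name(argument=value, ...) on one line, values as JSON. step_arm: Moves the arm, as the interface text tells. Its arguments: {"type":"object","properties":{"increments":{"type":"string"}},"required":["increments"]}

```bash
mkdir -p pics; cat > h.py <<'E'
import numpy as np, cv2
from rig import ctrl
from scipy.spatial.transform import Rotation as Ro
def grab(n):
    s=ctrl.observe(); f=ctrl.grab_frame(n); 
    if n=="wrist":
        T=np.eye(4);T[:3,:3]=Ro.from_euler('xyz',s['tcp_rot']).as_matrix();T[:3,3]=s['tool_pos']
        M=np.linalg.inv(T@np.array(f['hand_eye']));f['R']=M[:3,:3];f['t']=M[:3,3]
    return f
def pts(f):
    z=f['range_z'];v,u=np.mgrid[:z.shape[0],:z.shape[1]]
    K=f['mtx'];c=np.dstack([(u-K[0,2])/K[0,0]*z,(v-K[1,2])/K[1,1]*z,z])
    P=(c-np.array(f['t']))@np.array(f['R']); P[z==0]=np.nan; return P
def save(f,n): cv2.imwrite('pics/'+n,cv2.cvtColor(f['image'],cv2.COLOR_RGB2BGR))
E
python3 - <<'E'
from h import *
for n in("scene","top"):
    f=grab(n);save(f,n+'0.png');np.savez(n+'0.npz',P=pts(f),**{k:f[k] for k in('image','mtx','R','t')})
    print(n,-np.array(f['R']).T@f['t'])
print(ctrl.observe())
E
```

```text
scene [ 0.87575205 -0.64596429  1.24175465]
top [ 0.27340434 -0.09665176  1.49004111]
{'clock': 0.1, 'joint_positions': array([-1.49430105e+00,  3.81147791e-01,  1.29816916e+00,  9.03960324e-06,
        1.46357835e+00, -2.15293993e-01]), 'dq': array([ 0.00126104,  0.0008087 , -0.00094182,  0.00115461, -0.00032106,
        0.00210666]), 'joint_torque': array([ 2.82191832e-03, -4.49224198e+01, -2.31655079e+01, -1.99048973e-04,
        3.67552871e-03,  4.82373309e-06]), 'tool_pos': array([ 0.15819959, -0.52648892,  0.23076855]), 'tcp_rot': array([-3.14032200e+00, -2.87068838e-04,  2.91788117e-01]), 'wrist_force': array([-0.25922353,  0.12939894, -0.11314292]), 'wrist_torque': array([-0.0418433 ,  0.01539833, -0.06924083]), 'grip_force': 0.0, 'opening': 0.9984854506316799}
```

View pics/scene0.png

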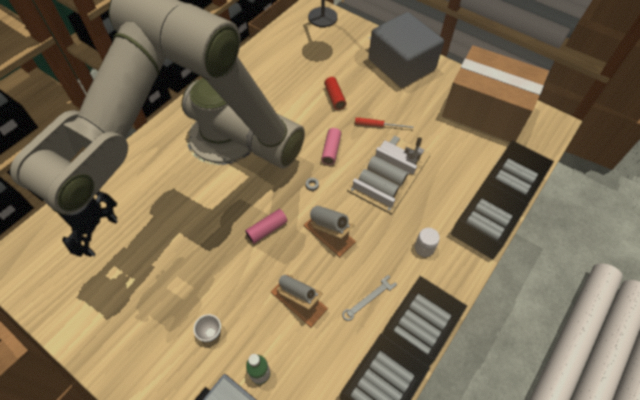

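View pics/top0.png

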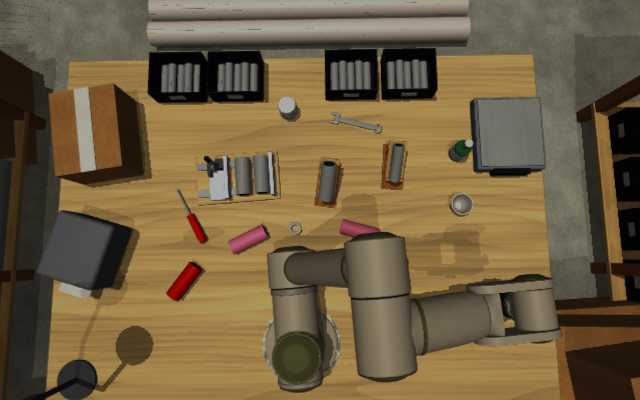

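Top view: the cradle is at (238,177), with the sliding fence and lever on the left (lever at ~(210,162)). There are two grey rollers on rests, at (328,183) and (396,163). Candidates for roller_third are the grey roller at (328,183), which looks wider, the grey one at (396,163), which looks slimmer, and the pinks at (248,239) and (360,229). The red one at (184,281) is a look-alike. I'll measure the widths and check with a close crop.

```bash
python3 - <<'E'
from h import *
d=np.load('top0.npz');im=d['image'];P=d['P']
a=cv2.resize(im[120:220,180:420],None,fx=3.3,fy=3.3,interpolation=cv2.INTER_CUBIC)
cv2.imwrite('pics/crop.png',a[:,:,::-1])
np.set_printoptions(precision=4,suppress=True)
print('bench z',np.nanmedian(P[215:225,300:400,2]))
for n,(u0,u1,v0,v1) in {'A':(308,348,150,212),'B':(376,412,136,194)}.items():
    Q=P[v0:v1,u0:u1].reshape(-1,3);Q=Q[Q[:,2]>0.065]
    xy=Q[:,:2];c=xy.mean(0);U,S,V=np.linalg.svd(xy-c,full_matrices=False)
    e=V[0];s=(xy-c)@e
    if np.polyfit(s,Q[:,2],1)[0]<0:e=-e
    s=(xy-c)@e;w=(xy-c)@np.array([-e[1],e[0]])
    print(n,len(Q),'c',c,'updir',e,np.degrees(np.arctan2(e[1],e[0])),'slope',np.degrees(np.arctan(np.polyfit(s,Q[:,2],1)[0])),'s',s.min(),s.max(),'w',np.percentile(w,[1,99]),'z',Q[:,2].min(),Q[:,2].max())
Q=P[145:205,192:285]
for r in range(150,206,5): print(r,[('%.0f'%(1000*z)) for z in P[r,194:286:3,2]])
print(P[178,240],P[178,265])
E
```

```text
bench z -1.0384713942662951e-05
A 702 c [ 0.505  -0.0917] updir [ 0.9902 -0.14  ] -8.047287606145156 slope 17.20630741612547 s -0.06705260905533514 0.06625535584987612 w [-0.0257  0.0276] z 0.06592507395704165 0.14498953196029263
B 613 c [ 0.5657 -0.3053] updir [ 0.9973 -0.0737] -4.225001000484092 slope 19.104282574469906 s -0.06879021121478375 0.05602560998991717 w [-0.0293  0.025 ] z 0.06569073435135823 0.1387472009837225
150 ['-1', '-1', '0', '-2', '5', '2', '-1', '-1', '1', '0', '-2', '-3', '3', '4', '-6', '1', '3', '3', '3', '-2', '-1', '-4', '6', '-4', '1', '-0', '-2', '-2', '1', '-3', '-3']
155 ['8', '1', '-4', 'nan', '-1', '3', '0', '-3', '-4', '4', '10', '15', '8', '7', 'nan', '11', '12', '14', '20', '16', '3', '59', '63', '56', '10', '43', '30', '16', '6', '2', '3']
160 ['-5', '17', '15', '13', '129', '118', '10', '52', '48', '51', '46', '45', '8', '11', '53', '59', '61', '60', '45', '4', '52', '55', '56', '54', '55', '49', '47', '15', '3', '-12', '2']
165 ['-3', '16', '17', '21', '19', '47', '57', '39', '53', '48', '43', '45', '17', '17', '48', '64', '56', '62', '44', '12'
[... 884 characters left out ...]
', '19', '16', '44', '55', '59', '56', '45', '34', '12', '56', '56', '58', '57', 'nan', '49', '10', '10', '-4', '1']
195 ['-3', '1', '15', '15', '17', '16', '29', '26', '28', '25', '28', '47', '19', '17', '12', '33', '22', '24', '12', '8', '9', '11', '11', '13', '13', '5', '25', '25', '14', '3', '-3']
200 ['-2', '-5', '6', '8', '17', '21', '26', '18', '13', '8', '1', '12', '20', '9', '13', '14', '15', '13', '9', '12', '11', '12', '4', '-2', '2', '-6', '3', '1', '0', '-3', '-5']
205 ['3', '-1', '5', '-4', '1', '2', '5', '2', '4', '7', '-2', '3', '3', '-2', '-1', '-3', '3', '4', '3', '0', '-2', '6', '-7', '-4', '4', '2', '-5', '-2', '-3', '1', '6']
[0.5185 0.1879 0.0567] [0.5184 0.1089 0.0512]
```

View pics/crop.png

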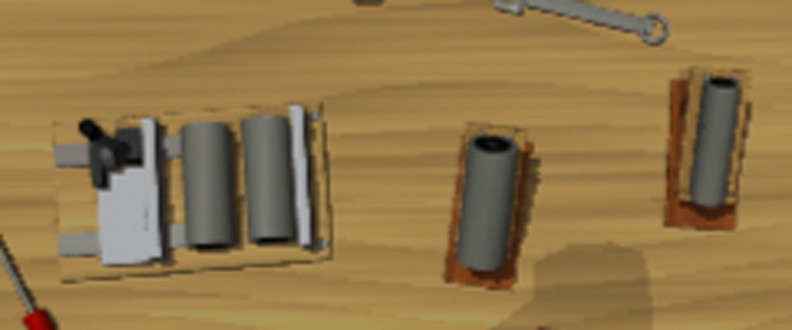

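The crop shows the wide roller at crop (490,205), i.e. top (328,182), and the slim one at crop (716,140), so A is roller_third. The cradle has its fence and lever on the left with the lever up, and gaps between the rollers. I'll move the wrist camera over the cradle next.

step_arm(increments="0 0 0 28 -28 -8 1;0 0 0 28 -28 -8 1;0 0 0 28 -28 -8 1;0 0 0 28 -28 -8 1;0 0 0 28 -28 -8 1;0 0 0 28 -28 -8 1;0 0 0 28 -28 -8 1;0 0 0 28 -28 -8 1")

```text
clock: 0.77
tool_pos: [0.3086, -0.2458, 0.2956]
tcp_rot: [-3.141, 0.0, 0.291]
wrist_force: [1.0, -1.1, 0.2]
opening: 0.002
grip_force: 0.0
```

step_arm(increments="0 0 0 28 -28 -8 1;0 0 0 28 -28 -8 1;0 0 0 28 -28 -8 1;0 0 0 28 -28 -8 1;0 0 0 28 -28 -8 1;0 0 0 28 -28 0 1;0 0 0 28 -28 0 1;0 0 0 28 -28 0 1")

```text
clock: 1.43
tool_pos: [0.4588, 0.0334, 0.3353]
tcp_rot: [3.142, 0.0, 0.292]
wrist_force: [0.7, -0.9, 0.8]
opening: 0.001
grip_force: 0.0
```

```bash
python3 - <<'E'
from h import *
np.set_printoptions(precision=4,suppress=True)
f=grab('wrist');save(f,'w1.png');np.savez('w1.npz',P=pts(f),**{k:f[k] for k in('image','mtx','R','t','hand_eye')})
print(f['hand_eye']);print(f['mtx']);o=ctrl.observe();print(o['tool_pos'],o['tcp_rot'],o['clock'])
E
```

```text
[[ 0.0006 -0.9483 -0.3173  0.0823]
 [ 1.      0.0006  0.0003  0.0009]
 [-0.0001 -0.3173  0.9483 -0.1419]
 [ 0.      0.      0.      1.    ]]
[[317.705    0.     318.4072]
 [  0.     317.705  205.7374]
 [  0.       0.       1.    ]]
[0.4606 0.0383 0.3347] [-3.1388 -0.0009  0.2969] 1.4833
```

View pics/w1.png

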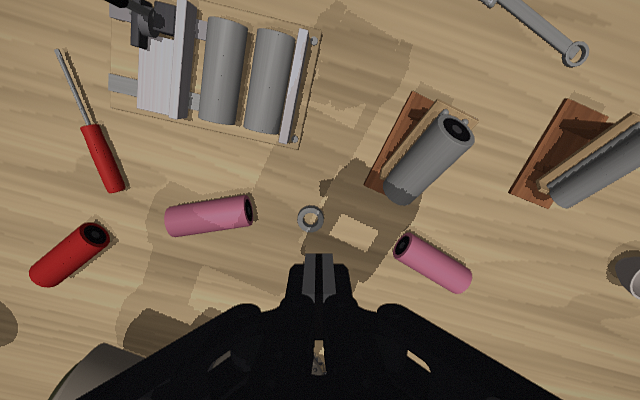

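The view shows the cradle at the upper left, cut off, and the wide roller at (430,165). I'll centre the camera better.

step_arm(increments="0 0 -4 28 -10 0 1;0 0 -4 28 -10 0 1;0 0 -4 28 -10 0 1;0 0 -4 28 -10 0 1;0 0 0 0 0 0 1;0 0 0 0 0 0 1")

```text
clock: 1.98
tool_pos: [0.5463, 0.1119, 0.3342]
tcp_rot: [-3.141, 0.002, 0.572]
wrist_force: [0.1, 0.5, 1.0]
opening: -0.003
grip_force: 0.0
```

```bash
python3 - <<'E'
from h import *
np.set_printoptions(precision=4,suppress=True)
f=grab('wrist');save(f,'w2.png');np.savez('w2.npz',P=pts(f),**{k:f[k] for k in('image','mtx','R','t','hand_eye')})
o=ctrl.observe();print(o['tool_pos'],o['tcp_rot'],o['clock'])
E
```

```text
[0.5458 0.1112 0.3347] [-3.141   0.0013  0.571 ] 2.0333
```

View pics/w2.png

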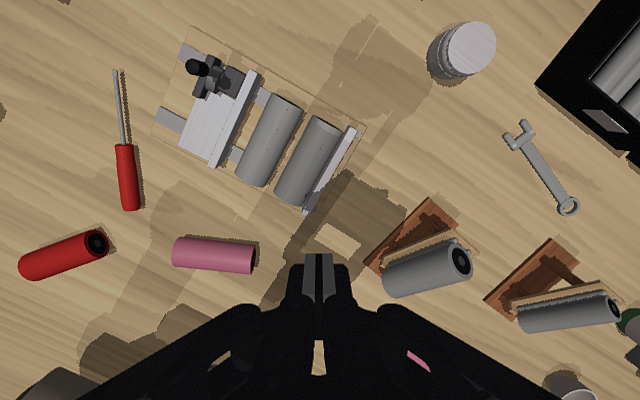

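The view shows the whole cradle: sliding fence from (255,72) to (213,165), fixed fence from (352,130) to (307,210), lever grip at (197,67). Roller A is at (425,270). I'll fit these from depth.

```bash
cat > fit.py <<'E'
from h import *
from scipy.optimize import least_squares
np.set_printoptions(precision=4,suppress=True)
def mask(sh,poly):
    m=np.zeros(sh,np.uint8);cv2.fillPoly(m,[np.array(poly,np.int32)],1);return m>0
def cyl(Q,r,lev=None):
    c=np.nanmean(Q,0);e=np.linalg.svd(Q-c,full_matrices=False)[2][0]
    if e[0]<0:e=-e
    def res(p):
        a=np.array([1,p[2],p[3]]);a/=np.linalg.norm(a)
        d=Q-np.array([c[0],p[0],p[1]]);return np.linalg.norm(np.cross(d,a),axis=1)-r
    s=least_squares(res,[c[1],c[2]-r*.7,e[1]/e[0],e[2]/e[0]],loss='soft_l1',f_scale=.002)
    a=np.array([1,s.x[2],s.x[3]]);a/=np.linalg.norm(a);o=np.array([c[0],s.x[0],s.x[1]])
    t=(Q-o)@a;lo,hi=np.percentile(t,[.5,99.5]);return o+a*(lo+hi)/2,a,hi-lo,np.median(abs(s.fun))
E
python3 - <<'E'
from fit import *
d=np.load('w2.npz');P=d['P'];sh=P.shape[:2]
def q(poly,lo,hi):
    Q=P[mask(sh,poly)];Q=Q[(Q[:,2]>lo)&(Q[:,2]<hi)];return Q
A=q([(378,235),(455,230),(482,270),(470,290),(390,305),(372,270)],.06,.16)
L=q([(275,88),(308,100),(266,192),(230,180)],.028,.066)
R=q([(318,112),(345,124),(303,200),(270,190)],.028,.066)
for n,Q in(('A',A),('L',L),('R',R)):
    c,a,l,r=cyl(Q,.024);print(n,len(Q),c,'yaw',np.degrees(np.arctan2(a[1],a[0])),'el',np.degrees(np.arcsin(a[2])),l,r)
# fences: top strips
def line(poly,lo=.042,hi=.054):
    Q=q(poly,lo,hi);c=Q.mean(0);e=np.linalg.svd((Q-c)[:,:2],full_matrices=False)[2][0];e*=np.sign(e[0])
    n=np.array([-e[1],e[0]]);w=(Q-c)[:,:2]@n;t=(Q-c)[:,:2]@e
    print(len(Q),c,'yaw',np.degrees(np.arctan2(e[1],e[0])),'w',np.percentile(w,[2,50,98]),'t',np.percentile(t,[1,99]))
line([(240,62),(268,72),(222,172),(204,166)])
line([(345,122),(362,130),(310,216),(298,210)])
# rays at given planes
K=d['mtx'];Rm=d['R'];t=d['t'];C=-Rm.T@t
def ray(u,v,z):
    r=Rm.T@np.linalg.inv(K)@[u,v,1];return C+r*(z-C[2])/r[2]
for nm,u,v,z in[('sf outer far top',248,70,.048),('sf outer near',209,165,.048),('plate',193,26,.012),('plate',367,124,.012),('plate',150,134,.012),('plate',310,217,.012),('grip',192,66,.125),('grip',203,66,.12)]:print(nm,ray(u,v,z))
E
```

```text
A 3918 [ 0.5074 -0.0888  0.0896] yaw -5.612935969506572 el 32.807146765909806 0.12260827612950992 0.0016162797013856076
L 3200 [0.5332 0.1842 0.0348] yaw 4.0975946333221005 el -0.017034255227804523 0.11878935708251856 0.0004298814039844119
R 2678 [0.5406 0.1245 0.0348] yaw 4.179368627113591 el -0.007429484681690745 0.11412932085773467 0.00044851293097014806
1307 [0.5414 0.2399 0.0468] yaw 6.89549131662561 w [-0.0092 -0.0004  0.0124] t [-0.0785  0.0572]
1071 [0.5459 0.0946 0.0468] yaw 4.494699912513466 w [-0.008  -0.0007  0.011 ] t [-0.0704  0.0632]
sf outer far top [0.597  0.2476 0.048 ]
sf outer near [0.4633 0.2346 0.048 ]
plate [0.603  0.3406 0.012 ]
plate [0.6248 0.0795 0.012 ]
plate [0.445  0.3325 0.012 ]
plate [0.462 0.072 0.012]
grip [0.5729 0.2807 0.125 ]
grip [0.5784 0.2729 0.12  ]
```

```bash
python3 - <<'E'
from h import *
d=np.load('w2.npz');a=cv2.resize(d['image'][15:235,140:380],None,fx=3.2,fy=2.7*3.2/2.7*0.84,interpolation=cv2.INTER_CUBIC)
print(a.shape);cv2.imwrite('pics/c2.png',a[:,:,::-1])
E
```

```text
(591, 768, 3)
```

View pics/c2.png

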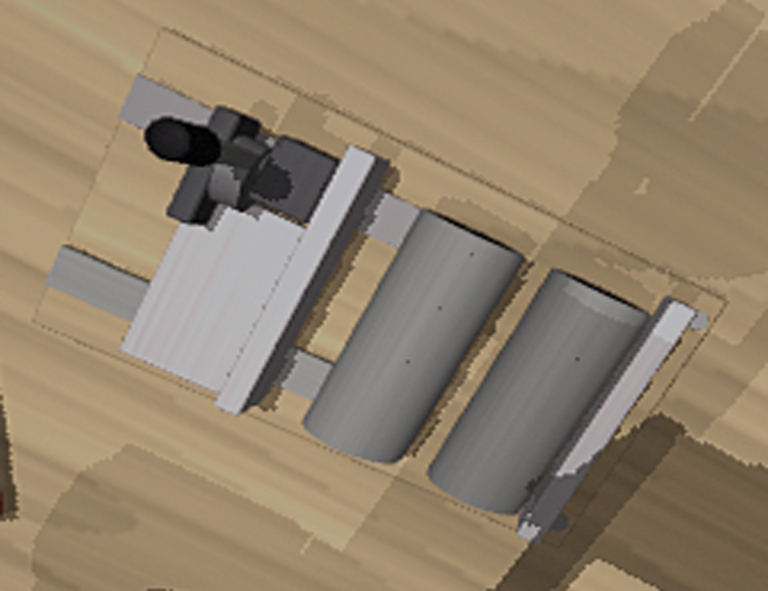

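Cradle pose: origin ≈ (0.538, 0.147), yaw ≈ 4.3°, carriage ≈ 35 mm. I'll turn the tool so the camera faces outward (yaw 94.3°), then go behind the fence.

step_arm(increments="0 0 -6.84 0 0 0 1;0 0 -6.84 0 0 0 1;0 0 -6.84 0 0 0 1;0 0 -6.84 0 0 0 1;0 0 -6.84 0 0 0 1;0 0 -6.84 0 0 0 1;0 0 -6.84 0 0 0 1;0 0 -6.84 0 0 0 1")

```text
clock: 2.7
tool_pos: [0.5453, 0.1101, 0.3357]
tcp_rot: [3.141, 0.0, 1.53]
wrist_force: [0.5, -1.3, 0.9]
opening: -0.002
grip_force: 0.0
```

step_arm(increments="0 0 -6.84 0 0 0 1;0 0 0 31 -7 30 1;0 0 0 31 -7 30 1;0 0 0 31 -7 30 1;0 0 0 31 -7 30 1;0 0 0 31 -7 30 1;0 0 0 0 0 0 1;0 0 0 0 0 0 1")

```text
clock: 3.37
tool_pos: [0.5005, 0.256, 0.1916]
tcp_rot: [-3.139, 0.001, 1.646]
wrist_force: [-0.1, 0.6, -0.4]
opening: -0.004
grip_force: 0.0
```

```bash
cat > st.py <<'E'
from h import *
np.set_printoptions(precision=4,suppress=True)
y=np.radians(4.3);ex=np.array([np.cos(y),np.sin(y)]);ey=np.array([-ex[1],ex[0]]);O=np.array([.5382,.1470])
o=ctrl.observe();d=o['tool_pos'][:2]-O
print('cradle mm',1000*d@ex,1000*d@ey,1000*o['tool_pos'][2],np.degrees(o['tcp_rot']),o['joint_positions'],o['clock'])
E
python3 st.py
```

```text
cradle mm -29.436450733205863 111.51203253727365 191.56131069329035 [-179.8589    0.0422   94.3294] [ 0.2623  0.434   1.3297 -0.0003  1.3805  0.1868] 3.3667
```

step_arm(increments="0 0 0 11 0 0 1;0 0 0 0 0 36 1;0 0 0 0 0 36 1;0 0 0 0 0 36 1;0 0 0 0 0 25 1;0 0 0 0 0 15 1;0 0 0 0 0 0 1;0 0 0 0 0 0 1")

```text
clock: 4.03
tool_pos: [0.502, 0.2665, 0.0454]
tcp_rot: [3.14, -0.0, 1.644]
wrist_force: [0.4, 0.5, 0.5]
opening: -0.003
grip_force: 0.0
```

```bash
python3 st.py; python3 - <<'E'
from h import *
f=grab('scene');save(f,'s1.png')
a=cv2.resize(f['image'][120:230,320:450],None,fx=5,fy=5,interpolation=cv2.INTER_CUBIC);cv2.imwrite('pics/s1c.png',a[:,:,::-1])
E
```

```text
cradle mm -27.154083507716383 121.92473798358374 45.38996642751892 [179.9132  -0.0164  94.1896] [ 0.2799  0.6083  1.4995 -0.      1.0323  0.2068] 4.0333
```

View pics/s1c.png

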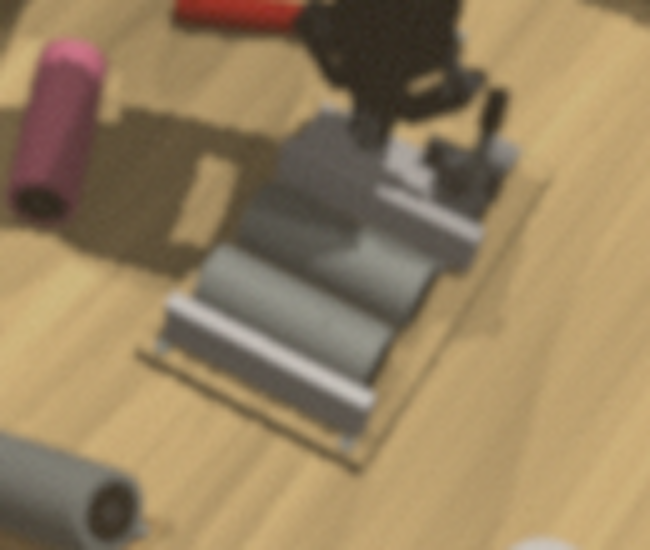

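The fingertips are behind the sliding fence (375,130) and clear of the lever (490,115). Pushing now.

step_arm(increments="0 0 0 0 -2 8 1;0 0 0 -8 0 0 1;0 0 0 -8 0 0 1;0 0 0 -8 0 0 1;0 0 0 -8 0 0 1;0 0 0 -6 0 0 1;0 0 0 0 0 0 1")

```text
clock: 4.67
tool_pos: [0.5021, 0.2275, 0.0366]
tcp_rot: [3.141, 0.0, 1.644]
wrist_force: [-1.2, -0.6, 0.4]
opening: 0.002
grip_force: 0.0
```

step_arm(increments="0 0 0 -3 0 0 1;0 0 0 -2 0 0 1;0 0 0 0 0 0 1")

```text
clock: 4.92
tool_pos: [0.5022, 0.2237, 0.0363]
tcp_rot: [3.142, 0.0, 1.645]
wrist_force: [0.5, 0.4, -0.1]
opening: -0.0
grip_force: 0.0
```

step_arm(increments="0 0 0 -2 0 0 1;0 0 0 -2 0 0 1;0 0 0 0 0 0 1")

```text
clock: 5.17
tool_pos: [0.5024, 0.2197, 0.0363]
tcp_rot: [-3.141, 0.0, 1.646]
wrist_force: [0.6, 0.2, 0.2]
opening: -0.0
grip_force: 0.0
```

```bash
python3 st.py
```

```text
cradle mm -30.278438243808324 75.19462385424964 36.280550667645194 [-179.9922    0.01     94.2806] [ 0.1964  0.596   1.565  -0.0002  0.9807  0.1218] 5.1667
```

step_arm(increments="0 0 0 -2 0 0 1;0 0 0 0 0 0 1")

```text
clock: 5.33
tool_pos: [0.5025, 0.2177, 0.0363]
tcp_rot: [-3.142, 0.0, 1.645]
wrist_force: [0.8, -0.3, -0.4]
opening: -0.002
grip_force: 0.0
```

step_arm(increments="0 0 0 -2 0 0 1;0 0 0 0 0 0 1")

```text
clock: 5.5
tool_pos: [0.5027, 0.2157, 0.0363]
tcp_rot: [-3.141, 0.0, 1.645]
wrist_force: [-0.1, -0.7, 0.0]
opening: 0.004
grip_force: 0.1
```

step_arm(increments="0 0 0 -1.5 0 0 1;0 0 0 0 0 0 1")

```text
clock: 5.67
tool_pos: [0.5027, 0.2151, 0.0363]
tcp_rot: [3.141, -0.002, 1.645]
wrist_force: [-0.2, 5.9, -0.3]
opening: -0.0
grip_force: 2.8
```

step_arm(increments="0 0 0 -1.5 0 0 1;0 0 0 0 0 0 1;0 0 0 0 0 0 1;0 0 0 0 0 0 1")

```text
clock: 6.0
tool_pos: [0.5027, 0.2149, 0.0364]
tcp_rot: [3.141, -0.004, 1.645]
wrist_force: [-1.8, 14.0, -2.3]
opening: 0.001
grip_force: 6.7
```

```bash
python3 st.py; python3 - <<'E'
from fit import *
f=grab('top');P=pts(f);np.savez('t2.npz',P=P,image=f['image'],mtx=f['mtx'],R=f['R'],t=f['t'])
E
```

```text
cradle mm -30.26576066626133 70.39589396090992 36.35433152453928 [179.9619  -0.2084  94.2638] [0.1857 0.5933 1.571  0.0043 0.9763 0.1089] 6.0
```

Home: stalled at 14 N with TCP y≈70 mm, as expected. Now to the lever's +x side.

step_arm(increments="0 0 0 10 0 0 1;0 0 0 0 0 -38 1;0 0 0 4 0 -38 1;0 0 0 4 0 -38 1;0 0 0 4 0 -24 1;0 0 0 0 36 0 1;0 0 0 0 36 0 1;0 0 0 0 36 0 1")

```text
clock: 6.72
tool_pos: [0.61, 0.2433, 0.1754]
tcp_rot: [3.14, 0.001, 1.646]
wrist_force: [0.5, 0.3, 1.2]
opening: -0.006
grip_force: 0.0
```

step_arm(increments="0 0 0 0 0 0 1;0 0 0 0 0 0 1")

```text
clock: 6.88
tool_pos: [0.6098, 0.2428, 0.173]
tcp_rot: [-3.14, 0.001, 1.645]
wrist_force: [-0.1, 0.2, -0.6]
opening: 0.002
grip_force: 0.0
```

```bash
python3 st.py; python3 - <<'E'
from fit import *
f=grab('wrist');P=pts(f)
np.savez('w3.npz',P=P,**{k:f[k] for k in('image','mtx','R','t')});save(f,'w3.png')
E
```

```text
cradle mm 78.55124085813726 90.12077011834147 173.03081050263665 [-179.9204    0.0414   94.2329] [ 0.1991  0.6111  1.0655 -0.0005  1.4665  0.1253] 6.8833
```

View pics/w3.png

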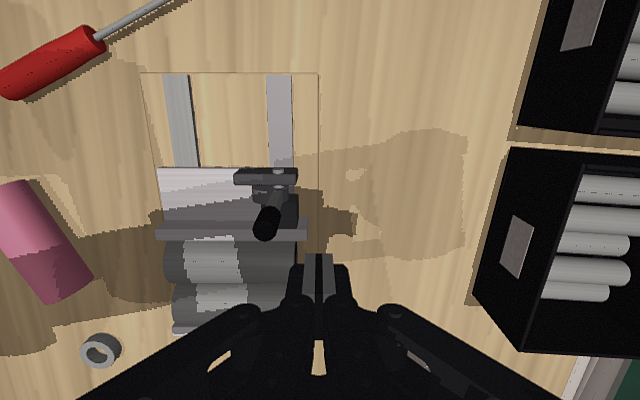

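The lever's black end at (263,230) gives cradle (45, 94), matching the model. Now descend beside it and swing it down along the arc.

step_arm(increments="0 0 0 2 -1 28 1;0 0 0 1 -1 28 1;0 0 0 0 0 0 1;0 0 0 0 -9 0 1;0 0 0 0 0 0 1")

```text
clock: 7.35
tool_pos: [0.5965, 0.2454, 0.1197]
tcp_rot: [-3.141, 0.0, 1.646]
wrist_force: [0.8, 0.8, -0.4]
opening: -0.001
grip_force: 0.0
```

```bash
python3 st.py
```

```text
cradle mm 65.48651904372751 93.74411441848905 119.70045015184385 [-179.9889    0.0054   94.3162] [ 0.2071  0.6358  1.1802 -0.0001  1.3259  0.1318] 7.35
```

step_arm(increments="0 0 0 0 -10.3 2 1;0 0 0 0 -10.3 2 1;0 0 0 0 -10.5 3.8 1;0 0 0 0 -10.5 3.8 1;0 0 0 0 -9 6.8 1;0 0 0 0 -9 6.8 1;0 0 0 0 0 0 1")

```text
clock: 7.93
tool_pos: [0.537, 0.2408, 0.0938]
tcp_rot: [-3.141, 0.0, 1.646]
wrist_force: [0.1, -0.2, 0.2]
opening: -0.003
grip_force: 0.0
```

```bash
python3 st.py; python3 - <<'E'
from h import *
f=grab('scene')
a=cv2.resize(f['image'][120:230,320:450],None,fx=5,fy=5,interpolation=cv2.INTER_CUBIC);cv2.imwrite('pics/s2c.png',a[:,:,::-1])
E
```

```text
cradle mm 5.788974748313988 93.59863322867477 93.83739463709261 [-179.9594    0.0095   94.3116] [ 0.2205  0.5751  1.3885 -0.0001  1.1787  0.1453] 7.9333
```

View pics/s2c.png

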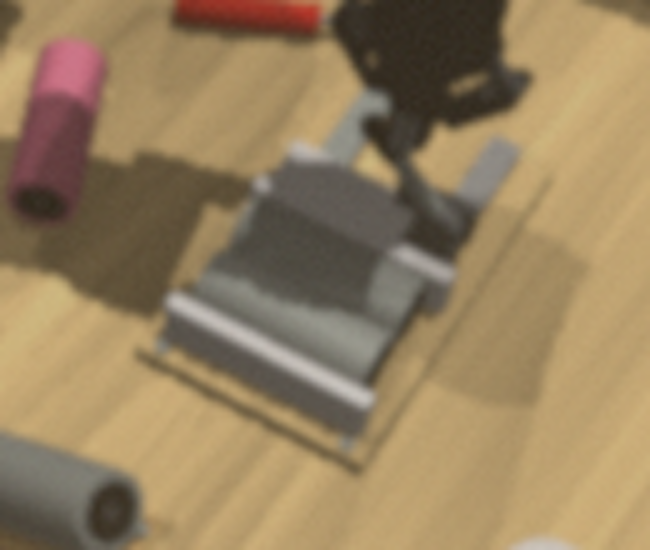

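The picture shows the lever tilted under the fingers (390,150) to (450,215), and the fence home against the rollers. Continuing the arc.

step_arm(increments="0 0 0 0 -6.7 8.6 1;0 0 0 0 -6.7 8.6 1;0 0 0 0 -2.2 5.9 1;0 0 0 0 -2.2 5.9 1;0 0 0 0 -2.2 5.9 1;0 0 0 0 0 2 1;0 0 0 0 0 0 1")

```text
clock: 8.57
tool_pos: [0.5188, 0.2394, 0.0569]
tcp_rot: [3.141, -0.0, 1.646]
wrist_force: [-2.2, -0.1, 6.9]
opening: -0.003
grip_force: 3.5
```

```bash
python3 st.py
```

```text
cradle mm -12.39981744543903 93.54552546617808 56.88100713665744 [179.9515  -0.0144  94.2823] [0.2251 0.5968 1.4794 0.0001 1.0645 0.1503] 8.5667
```

step_arm(increments="0 0 0 0 0 2 1;0 0 0 0 0 2 1;0 0 0 0 0 0 1;0 0 0 0 0 0 1")

```text
clock: 8.9
tool_pos: [0.519, 0.2395, 0.0559]
tcp_rot: [3.139, -0.0, 1.646]
wrist_force: [-10.8, -2.8, 34.0]
opening: -0.001
grip_force: 16.5
```

```bash
python3 st.py
```

```text
cradle mm -12.256185781607137 93.65779144570445 55.86119138036076 [179.8247  -0.0216  94.3013] [ 0.2253  0.5977  1.4815 -0.0001  1.0593  0.1503] 8.9
```

The lever is at its stop. Retreat up while yawing back toward the wide roller.

step_arm(increments="0 0 0 0 0 -15 1;0 0 0 0 0 -38 1;0 0 7.1 0 0 -38 1;0 0 7.1 0 0 -38 1;0 0 7.1 0 0 -38 1;0 0 7.1 0 0 -38 1;0 0 7.1 0 0 -38 0;0 0 7.1 0 0 0 0")

```text
clock: 9.57
tool_pos: [0.5203, 0.2396, 0.3031]
tcp_rot: [3.133, -0.011, 0.896]
wrist_force: [-0.4, -0.2, -0.0]
opening: 0.273
grip_force: 0.0
```

step_arm(increments="0 0 7.1 0 0 0 0;0 0 7.1 0 0 0 0;0 0 7.1 0 0 0 0;0 0 7.1 0 0 0 0;0 0 7.1 0 0 0 0;0 0 7.1 0 0 0 0;0 0 7.1 0 0 0 0;0 0 7.1 0 0 0 0")

```text
clock: 10.23
tool_pos: [0.5187, 0.2391, 0.295]
tcp_rot: [3.141, 0.0, -0.096]
wrist_force: [-0.8, -0.2, -0.7]
opening: 1.0
grip_force: 0.0
```

step_arm(increments="0 0 0 10 36 0 0;0 0 0 10 36 0 0;0 0 0 10 36 0 0;0 0 0 10 36 0 0;0 0 0 10 36 0 0;0 0 0 0 36 0 0;0 0 0 0 36 0 0;0 0 0 0 0 0 0")

```text
clock: 10.9
tool_pos: [0.5457, -0.0217, 0.2948]
tcp_rot: [3.14, 0.001, -0.095]
wrist_force: [0.7, -0.5, 0.5]
opening: 0.999
grip_force: 0.0
```

```bash
python3 - <<'E'
from fit import *
o=ctrl.observe();print(o['tool_pos'],np.degrees(o['tcp_rot']),o['clock'],o['joint_positions'])
f=grab('wrist');P=pts(f);save(f,'w4.png')
np.savez('w4.npz',P=P,**{k:f[k] for k in('image','mtx','R','t')})
E
```

```text
[ 0.5457 -0.0217  0.2948] [179.9067   0.0368  -5.4504] 10.9 [-0.2558  0.3375  1.1813 -0.0017  1.6232  1.41  ]
```

View pics/w4.png

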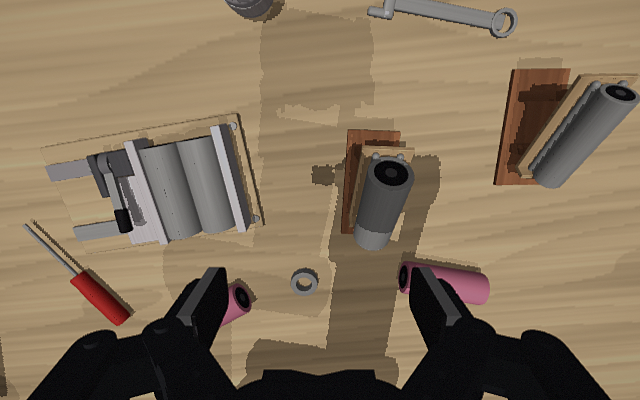

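The view shows the pack snug, the lever down at (120,210), and the wide roller at (383,205) with its upper cap centre at ~(393,172). Fitting both.

```bash
cat > fa.py <<'E'
from fit import *
d=np.load('w4.npz');P=d['P'];sh=P.shape[:2];K=d['mtx'];Rm=d['R'];t=d['t'];C=-Rm.T@t
def ray(u,v,z):
    r=Rm.T@np.linalg.inv(K)@[u,v,1];return C+r*(z-C[2])/r[2]
Q=P[mask(sh,[(366,178),(378,190),(400,190),(410,186),(388,244),(358,238)])];Q=Q[(Q[:,2]>.06)&(Q[:,2]<.16)]
print('free',cyl(Q,.024))
el=np.radians(35)
def res(p):
    a=np.array([np.cos(p[2])*np.cos(el),np.sin(p[2])*np.cos(el),np.sin(el)])
    return np.linalg.norm(np.cross(Q-[.505,p[0],.09+p[1]],a),axis=1)-.024
s=least_squares(res,[-.09,0,-.1],loss='soft_l1',f_scale=.002)
print('con y@x=.505',s.x[0],'dz',s.x[1],'yaw',np.degrees(s.x[2]),np.median(abs(s.fun)))
g=cv2.cvtColor(d['image'],cv2.COLOR_RGB2GRAY);m=(mask(sh,[(370,155),(416,155),(416,188),(370,188)])&(g<60)).astype(np.uint8)
c=max(cv2.findContours(m,0,2)[0],key=cv2.contourArea);e=cv2.fitEllipse(c);print('cap',e)
yw=s.x[2];tip=ray(*e[0],.1244);ax=np.array([np.cos(yw)*np.cos(el),np.sin(yw)*np.cos(el),np.sin(el)]);print('tip',tip,'centre',tip-.06*ax)
for n,pl in(('L',[(148,148),(182,142),(205,228),(165,240)]),('R',[(188,142),(208,136),(230,225),(208,230)])):
    q=P[mask(sh,pl)];q=q[(q[:,2]>.03)&(q[:,2]<.066)];c,a,l,r=cyl(q,.024);print(n,c,np.degrees(np.arctan2(a[1],a[0])),l,r)
E
python3 fa.py
```

```text
free (array([ 0.509 , -0.0904,  0.0928]), array([ 0.811 , -0.1113,  0.5744]), np.float64(0.10613226851869556), np.float64(0.000264603305375425))
con y@x=.505 -0.08981909023056148 dz -6.802700561122337e-06 yaw -7.7954793784918275 0.0002675252270934493
cap ((390.79815673828125, 172.833984375), (24.21822166442871, 34.94059371948242), 103.23188781738281)
tip [ 0.5514 -0.0961  0.1244] centre [ 0.5028 -0.0894  0.09  ]
L [0.5336 0.1685 0.0348] 3.0043651426866322 0.11821907728992265 0.0007748288580202468
R [0.5398 0.1218 0.0349] 4.2272493024934406 0.1132419828089084 0.0005162734898781288
```

step_arm(increments="0 0 2.35 0 0 0 0;0 7 0 0 0 0 0;0 7 0 0 0 0 0;0 7 0 0 0 0 0;0 7 0 0 0 0 0;0 7 0 0 0 0 0;0 0 0 0 0 0 0;0 0 0 0 0 0 0")

```text
clock: 11.62
tool_pos: [0.545, -0.0155, 0.2952]
tcp_rot: [-3.141, -0.607, -0.13]
wrist_force: [1.0, 0.2, 0.2]
opening: 1.001
grip_force: 0.0
```

```bash
cat > go.py <<'E'
import sys
from h import *
np.set_printoptions(precision=2,suppress=True)
# target x y z, yaw, tilt -> tool-frame shift (mm) and turn (deg rotvec)
T=np.array(list(map(float,sys.argv[1:4])));yw,ti=map(float,sys.argv[4:6])
o=ctrl.observe();R=Ro.from_euler('xyz',o['tcp_rot']);G=Ro.from_euler('z',yw,True)*Ro.from_euler('x',180,True)*Ro.from_euler('y',ti,True)
print('shift',1000*R.inv().apply(T-o['tool_pos']),'turn',np.degrees((R.inv()*G).as_rotvec()),o['joint_positions'],o['tool_pos']*1000,o['wrist_force'],o['clock'])
E
python3 go.py .4568 -.0831 .1588 -7.8 35;python3 go.py .5136 -.0909 .0769 -7.8 35
```

```text
shift [-142.46   78.57   66.99] turn [-0.24  0.2   0.28] [-0.29  0.1   1.64  0.13  0.81  1.35] [545.02 -15.46 295.17] [0.99 0.17 0.18] 11.6167
shift [-142.13   79.01  166.96] turn [-0.24  0.2   0.28] [-0.29  0.1   1.64  0.13  0.81  1.35] [545.02 -15.46 295.17] [0.99 0.17 0.18] 11.6167
```

step_arm(increments="0 0 0.3 -28.4 15.8 13 0;0 0 0 -28.4 15.8 13 0;0 0 0 -28.4 15.8 13 0;0 0 0 -28.4 15.8 13 0;0 0 0 -28.4 15.8 13 0;0 0 0 0 0 0 0;0 0 0 0 0 0 0")

```text
clock: 12.2
tool_pos: [0.4619, -0.0818, 0.1653]
tcp_rot: [-3.133, -0.609, -0.138]
wrist_force: [0.1, 0.3, 0.5]
opening: 0.998
grip_force: 0.0
```

```bash
python3 go.py .5136 -.0909 .0769 -7.8 35; python3 - <<'E'
from h import *
f=grab('wrist');save(f,'w5.png')
E
```

```text
shift [ -7.63   2.71 102.46] turn [-0.39  0.08 -0.1 ] [-0.57  0.13  2.05  0.59  0.47  0.67] [461.95 -81.81 165.29] [0.07 0.26 0.53] 12.2
```

View pics/w5.png

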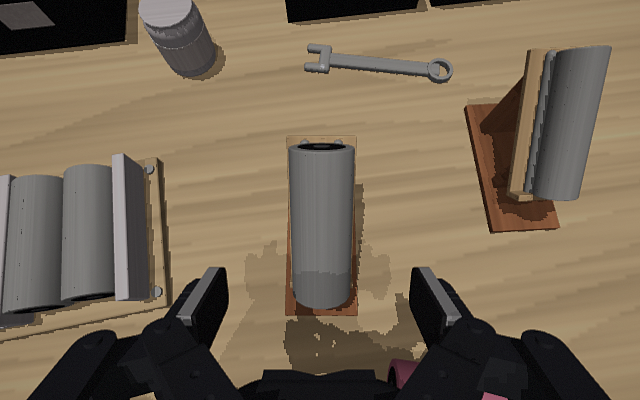

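The roller is centred between the open fingers, upright at u≈321. That was the 11th picture I viewed, one over the limit of 10, so from here I'll use only numbers.

step_arm(increments="-0.4 0 0 -7.5 2.7 10 0;0 0 0 0 0 22 0;0 0 0 0 0 22 0;0 0 0 0 0 20 0;0 0 0 0 0 14 0;0 0 0 0 0 10 0;0 0 0 0 0 0 0;0 0 0 0 0 0 0")

```text
clock: 12.92
tool_pos: [0.5116, -0.0901, 0.0815]
tcp_rot: [3.141, -0.613, -0.134]
wrist_force: [0.0, 0.2, -0.3]
opening: 0.999
grip_force: 0.0
```

```bash
python3 go.py .5136 -.0909 .0769 -7.8 35
```

```text
shift [-0.91  0.55  4.94] turn [-0.01 -0.14  0.08] [-0.51  0.39  2.05  1.06  0.24  0.21] [511.59 -90.07  81.46] [ 0.01  0.17 -0.27] 12.9167
```

step_arm(increments="0 0 0 -1 0.5 3 0;0 0 0 0 0 0 0;0 0 0 0 0 0 0.3;0 0 0 0 0 0 0.6;0 0 0 0 0 0 1;0 0 0 0 0 0 1;0 0 0 0 0 0 1;0 0 0 0 0 0 1")

```text
clock: 13.58
tool_pos: [0.5106, -0.0899, 0.0784]
tcp_rot: [-3.141, -0.612, -0.136]
wrist_force: [-3.1, 8.1, 10.8]
opening: 0.544
grip_force: 59.7
```

```bash
python3 go.py .5136 -.0909 .0769 -7.8 35
```

```text
shift [1.68 0.58 3.06] turn [-0.06 -0.08  0.02] [-0.51  0.4   2.05  1.1   0.24  0.17] [510.57 -89.91  78.43] [-3.13  8.14 10.78] 13.5833
```

step_arm(increments="0 0 0 0 0 -5 1;0 0 0 0 0 -10 1;0 0 0 0 0 -20 1;0 0 0 0 0 -25 1;0 0 0 0 0 -25 1;0 0 0 0 0 -25 1;0 0 0 0 0 -10 1;0 0 0 0 0 0 1")

```text
clock: 14.25
tool_pos: [0.4415, -0.0814, 0.1773]
tcp_rot: [3.138, -0.613, -0.135]
wrist_force: [0.3, -0.4, -4.5]
opening: 0.538
grip_force: 62.9
```

```bash
python3 go.py .5370 .1458 .2 4.3 0
```

```text
shift [  65.41 -238.08   17.42] turn [  3.89 -34.97 -11.74] [-0.6   0.07  2.07  0.57  0.5   0.67] [441.46 -81.4  177.3 ] [ 0.26 -0.37 -4.55] 14.25
```

step_arm(increments="0.49 -4.37 -1.47 0 0 -5 1;0.49 -4.37 -1.47 0 0 -5 1;0.49 -4.37 -1.47 0 0 -5 1;0.49 -4.37 -1.47 0 0 -5 1;0.49 -4.37 -1.47 0 0 -5 1;0.49 -4.37 -1.47 0 0 -5 1;0.49 -4.37 -1.47 0 0 -5 1;0.49 -4.37 -1.47 0 0 -5 1")

```text
clock: 14.92
tool_pos: [0.4293, -0.0801, 0.2122]
tcp_rot: [-3.138, 0.006, 0.077]
wrist_force: [-0.0, -0.3, -3.6]
opening: 0.539
grip_force: 62.7
```

step_arm(increments="0 0 0 0 0 0 1;0 0 0 0 0 0 1")

```text
clock: 15.08
tool_pos: [0.4298, -0.08, 0.2117]
tcp_rot: [-3.138, 0.001, 0.076]
wrist_force: [-0.7, 0.4, -4.6]
opening: 0.539
grip_force: 62.8
```

```bash
python3 go.py .5370 .1458 .13 4.3 0; python3 go.py .5370 .1458 .0647 4.3 0
```

```text
shift [ 124.17 -216.72   82.24] turn [-0.18  0.04  0.06] [-0.46  0.2   1.62  0.    1.32  1.04] [429.76 -79.99 211.65] [-0.73  0.37 -4.57] 15.0833
shift [ 124.22 -216.52  147.54] turn [-0.18  0.04  0.06] [-0.46  0.2   1.62  0.    1.32  1.04] [429.76 -79.99 211.65] [-0.73  0.37 -4.57] 15.0833
```

step_arm(increments="0 0 0 17.5 -31 0 1;0 0 0 17.5 -31 0 1;0 0 0 17.5 -31 0 1;0 0 0 17.5 -31 0 1;0 0 0 17.5 -31 0 1;0 0 0 17.5 -31 0 1;0 0 0 17.5 -30 0 1;0 0 0 0 0 0 1")

```text
clock: 15.75
tool_pos: [0.5359, 0.149, 0.2117]
tcp_rot: [-3.136, -0.0, 0.079]
wrist_force: [-1.6, -0.6, -5.0]
opening: 0.543
grip_force: 63.2
```

```bash
python3 go.py .5353 .1457 .0647 4.3 0; python3 - <<'E'
from fit import *
f=grab('wrist');P=pts(f);save(f,'w6.png');np.savez('w6.npz',P=P,**{k:f[k] for k in('image','mtx','R','t')})
o=ctrl.observe();T=Ro.from_euler('xyz',o['tcp_rot']).as_matrix()
Q=P.reshape(-1,3);Q=Q[~np.isnan(Q[:,0])]
L=(Q-o['tool_pos'])@T*1000
# held roller: near tool axis
m=(abs(L[:,1])<15)&(L[:,2]>-45)&(L[:,2]<15)&(L[:,0]>18)&(L[:,0]<80)
print('held',m.sum(),np.percentile(L[m],[1,50,99],axis=0))
# lower rollers
m=(Q[:,2]>.03)&(Q[:,2]<.064)
y=np.radians(4.3);ex=np.array([np.cos(y),np.sin(y)]);ey=np.array([-ex[1],ex[0]])
D=Q[:,:2]-[.5382,.147];cx=D@ex*1000;cy=D@ey*1000
for lo,hi in((8,40),(-40,-8)):
    k=m&(cy>lo)&(cy<hi)&(abs(cx)<80)&(Q[:,2]>.05);print(k.sum(),np.percentile(cx[k],[1,99]),np.percentile(cy[k],[2,98]))
E
```

```text
shift [ -0.84   3.96 146.99] turn [-0.29  0.    0.25] [0.06 0.41 1.32 0.01 1.42 1.55] [535.88 148.97 211.71] [-1.6  -0.57 -5.04] 15.75
held 10372 [[ 18.6723 -14.6788 -38.2378]
 [ 45.097   -0.3428 -35.683 ]
 [ 61.9858  14.6395   1.1183]]
814 [35.3116 56.8852] [ 8.3387 39.19  ]
858 [34.9811 57.4056] [-39.3826  -8.5237]
```

step_arm(increments="-0.3 0 0.2 -1.5 3 25 1;0 0 0 0 0 30 1;0 0 0 0 0 30 1;0 0 0 0 0 25 1;0 0 0 0 0 15 1;0 0 0 0 0 8 1;0 0 0 0 0 0 1;0 0 0 0 0 0 1")

```text
clock: 16.47
tool_pos: [0.5336, 0.1405, 0.0806]
tcp_rot: [3.139, 0.001, 0.071]
wrist_force: [0.0, 1.2, -2.1]
opening: 0.544
grip_force: 63.2
```

```bash
python3 go.py .534 .1458 .0641 4.3 0
```

```text
shift [ 0.75 -5.28 16.5 ] turn [ 0.17  0.03 -0.2 ] [ 0.04  0.54  1.51 -0.    1.09  1.55] [533.64 140.53  80.61] [ 0.03  1.21 -2.11] 16.4667
```

step_arm(increments="0 0 0 0.7 -5.3 4 1;0 0 0 0 0 4 1;0 0 0 0 0 4 1;0 0 0 0 0 0 1;0 0 0 0 0 0 1")

```text
clock: 16.88
tool_pos: [0.5338, 0.1463, 0.0681]
tcp_rot: [3.138, 0.002, 0.072]
wrist_force: [0.0, -0.4, -4.1]
opening: 0.541
grip_force: 63.4
```

```bash
python3 go.py .534 .1458 .0641 4.3 0
```

```text
shift [0.15 0.47 4.02] turn [ 0.19  0.09 -0.15] [ 0.06  0.56  1.52 -0.    1.07  1.56] [533.82 146.27  68.11] [ 0.03 -0.44 -4.13] 16.8833
```

step_arm(increments="0 0 0 0 0 2 1;0 0 0 0 0 0 1")

```text
clock: 17.05
tool_pos: [0.5339, 0.1462, 0.066]
tcp_rot: [3.138, 0.001, 0.072]
wrist_force: [0.0, 0.9, -3.6]
opening: 0.542
grip_force: 63.4
```

step_arm(increments="0 0 0 0 0 1 1;0 0 0 0 0 0 1")

```text
clock: 17.22
tool_pos: [0.5339, 0.1462, 0.0651]
tcp_rot: [3.138, 0.001, 0.072]
wrist_force: [-0.0, -1.0, -5.1]
opening: 0.543
grip_force: 63.4
```

step_arm(increments="0 0 0 0 0 1 1;0 0 0 0 0 0 1")

```text
clock: 17.38
tool_pos: [0.5338, 0.1462, 0.064]
tcp_rot: [3.138, 0.002, 0.072]
wrist_force: [0.5, 0.8, -4.2]
opening: 0.544
grip_force: 63.4
```

step_arm(increments="0 0 0 0 0 1 1;0 0 0 0 0 0 1")

```text
clock: 17.55
tool_pos: [0.534, 0.1462, 0.0633]
tcp_rot: [3.138, 0.001, 0.072]
wrist_force: [-0.9, -0.4, -2.4]
opening: 0.541
grip_force: 63.7
```

step_arm(increments="0 0 0 0 0 1 1;0 0 0 0 0 0 1")

```text
clock: 17.72
tool_pos: [0.534, 0.1462, 0.0632]
tcp_rot: [3.138, 0.0, 0.072]
wrist_force: [-3.8, -0.8, 6.6]
opening: 0.539
grip_force: 64.7
```

step_arm(increments="0 0 0 0 0 0.8 1;0 0 0 0 0 0 1")

```text
clock: 17.88
tool_pos: [0.5341, 0.1462, 0.0632]
tcp_rot: [3.138, -0.0, 0.072]
wrist_force: [-5.8, -0.9, 13.6]
opening: 0.543
grip_force: 65.4
```

Seated: it stalls with about 18 N of upward reaction and little lateral force. Ease off and release.

step_arm(increments="0 0 0 0 0 -1.5 1;0 0 0 0 0 0 0.4;0 0 0 0 0 0 0.3;0 0 0 0 0 0 0.2;0 0 0 0 0 0 0.1;0 0 0 0 0 0 0;0 0 0 0 0 0 0;0 0 0 0 0 0 0")

```text
clock: 18.55
tool_pos: [0.5339, 0.1462, 0.0628]
tcp_rot: [3.138, 0.001, 0.072]
wrist_force: [1.1, -0.4, 0.2]
opening: 0.998
grip_force: 0.0
```

step_arm(increments="0 0 0 0 0 -10 0;0 0 0 0 0 -20 0;0 0 0 0 0 -35 0;0 0 0 0 0 -35 0;0 0 0 -10 0 -35 0;0 0 0 -10 0 -30 0;0 0 0 0 0 0 0;0 0 0 0 0 0 0")

```text
clock: 19.22
tool_pos: [0.5143, 0.1454, 0.2301]
tcp_rot: [3.138, -0.003, 0.072]
wrist_force: [1.0, -0.7, -0.8]
opening: 1.003
grip_force: 0.0
```

```bash
python3 - <<'E'
from fit import *
o=ctrl.observe();print(o['tool_pos'],o['opening'],o['clock'],o['wrist_force'])
f=grab('wrist');P=pts(f)
Q=P.reshape(-1,3);Q=Q[~np.isnan(Q[:,0])]
y=np.radians(4.3);ex=np.array([np.cos(y),np.sin(y)]);ey=np.array([-ex[1],ex[0]])
D=Q[:,:2]-[.5382,.147];cx=D@ex;cy=D@ey
def rep(n,k,full=1):
    c,a,l,r=cyl(Q[k],.024);d=c[:2]-[.5382,.147];print(n,k.sum(),'cradle',d@ex,d@ey,c[2],'yaw',np.degrees(np.arctan2(a[1],a[0])),l,r,'xr',np.percentile(cx[k],[.5,99.5]))
rep('third',(abs(cx)<.09)&(abs(cy)<.024)&(Q[:,2]>.08)&(Q[:,2]<.108))
rep('L',(abs(cx)<.09)&(cy<.046)&(cy>.027)&(Q[:,2]>.04)&(Q[:,2]<.064))
rep('R',(abs(cx)<.09)&(cy>-.046)&(cy<-.027)&(Q[:,2]>.04)&(Q[:,2]<.064))
k=(cx>-.06)&(cx<-.01)&(cy>.08)&(cy<.107)&(Q[:,2]>.03);print('grip z',k.sum(),np.percentile(Q[k,2],[50,98]) if k.any() else 0)
k=(abs(cx)<.065)&(cy>.05)&(cy<.07)&(Q[:,2]>.044)&(Q[:,2]<.052);print('fence y',np.percentile(cy[k],[2,98]))
E
```

```text
[0.5143 0.1454 0.2301] 1.0029732750766454 19.2167 [ 1.0058 -0.6678 -0.7578]
third 6595 cradle -0.003041668864542347 -0.0012988328796259894 0.07637118884264928 yaw 4.158367863468078 0.1183168285453971 0.0003696007638208723 xr [-0.0622  0.0561]
L 1923 cradle -0.0026211502099905077 0.022458112459383197 0.03502522372782411 yaw 4.077408599708985 0.11865969261628397 0.0003493039178686791 xr [-0.0619  0.0568]
R 2070 cradle -0.0018823664354550007 -0.025184843742373078 0.03484197332333408 yaw 4.267206485253223 0.11883456721316744 0.0003761840571629878 xr [-0.0613  0.0575]
grip z 476 [0.0558 0.0591]
fence y [0.0502 0.0691]
```

```bash
python3 -c "
from rig import ctrl
print(ctrl.close_job())"
```

```text
the job is handed in; nothing more can be done
None
```

The job is handed in at about 19 s: the fence is home, the lever is at its stop, and the third roller sits in the groove with its ends within about 1 mm of the other two; I viewed 11 pictures, one over the limit of 10, and hand-in returned no verdict.

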